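Turn the sprung wheel by its tread and seat the bolt in its pocket

TASK

Turn the rubber-tyred wheel on its stand (the friction of a fingertip on the tread is enough; press only lightly, its sprung bearings are delicate) until the square pocket that is hidden in the guard stands at the top. Then stand the hex bolt, head down, in the pocket, so that it is upright on the pocket's floor with the pocket still at the top; leave everything else on the bench where it is.

Things in the scene. Friction and masses are not known exactly. Their poses are not given: they have to be found in the camera images.
- foot: Fixed grey steel foot of the wheel stand, 190 x 160 x 12 mm, with an open-topped guard (walls up to 100 mm above the bench) round the wheel's lower half. Origin: centre of its underside, on the bench, straight below the middle of the axle. Its y axis is the axle's direction; along its x axis runs the top of the wheel.
- tread_line (a point): Point on the bench straight below the middle of the wheel's rubber tread (y = -18 mm of the foot, axes as the foot). The tread is plain, 160 mm in diameter, 30 mm wide. The axle's posts are clamped at a height that differs each time and is not reported: the tread's top lies anywhere from 185 to 209 mm above the bench, to be found by touch.
- axle_line (a point): Point on the bench straight below the middle of the axle. The bearings are sprung: above about 3 N the whole wheel sinks straight down, about 1 mm per 1.5 N, 12 mm at most, and rises again. They are delicate: the robot must never press the wheel with more than 15 N, so it cannot be pinched either. About 1.3 N along the tread turns it; it stays where it is left.
- wheel (a joint): Angle of the wheel in rad, no end stops; 0 (or a whole turn, 6.283) = the pocket is exactly at the top. It grows when the top of the wheel moves towards the foot's +x. At the start it is between 1.9 and 4.4, the pocket hidden in the guard.
- pocket_line (a point): Point on the bench straight below the pocket when that is at the top (y = +18 mm of the foot). The pocket is a square steel cup, the only one, on the 114 mm aluminium drum beside the tread: 31 x 31 mm inside, 4 mm walls, 14 mm deep, open outward. At the top its mouth is 6 mm and its floor 20 mm lower than the tread's top.
- bolt: Steel hex bolt standing upright on its head on the bench: head 21 x 24 mm and 10 mm high at the bottom, shank 15 mm diameter, 85 mm high in all, about 110 g. Origin: centre of the underside of the head; z along the shank, up.
- tape: Black tape roll lying flat, 102 mm diameter, 24 mm high; bystander. Origin: centre of its underside.
- case: Orange blade case, 215 x 72 x 35 mm; bystander. Origin: centre of its underside.
- spanner: Steel spanner, 168 mm long; bystander. Origin: centre of its underside.
- nut: Loose hex nut, 28 x 32 x 13 mm; bystander. Origin: centre of its underside.
- pliers: Combination pliers, 170 mm long; bystander. Origin: centre of its underside.
- bearing: Ball bearing lying flat, 72 mm diameter, 17 mm high; bystander. Origin: centre of its underside.
- jar: Closed jar of small parts, 62 mm diameter, 93 mm high; bystander. Origin: centre of its underside.

How it is judged:
On the way:
1. the pocket stands at the top, within 0.12 rad, the wheel at rest and the bolt not yet in it ((value of joint wheel between -6.4032 and -6.1632 rad or value of joint wheel between -0.12 and 0.12 rad or value of joint wheel between 6.1632 and 6.4032 rad) and velocity of joint wheel between -0.1 and 0.1 rad/s and contact force between bolt and pocket_floor below 0.05 N), for 0.3 s.
At the end, for the whole second after the job is handed in: The bolt stands head down on the floor of the pocket, upright within 0.25 rad and at rest, and the pocket is at the top within 0.12 rad ((value of joint wheel between -6.4032 and -6.1632 rad or value of joint wheel between -0.12 and 0.12 rad or value of joint wheel between 6.1632 and 6.4032 rad) and contact force between bolt and pocket_floor above 0.2 N and angle between bolt's own z axis and vertical below 0.25 rad and height (world z) of bolt above 0.15 m and linear speed of bolt below 0.02 m/s and velocity of joint wheel between -0.05 and 0.05 rad/s); the robot touches nothing.
It fails at once if the robot presses on the wheel with more than 15 N (contact force between any of the fingers, the arm and wheel above 15 N).
It fails at once if a bystander is moved by more than 30 mm (distance of any of tape, case, spanner, nut, pliers, bearing, jar from where it was at the start of the episode above 0.03 m).
It also fails if it takes over 72 s, if anything falls off the work surface, if the arm or the gripper's body presses on something with over 40 N, if the wrist force passes 120 N, or if a joint passes its speed limit or range.

ROBOT

A 6-joint arm with a two-finger parallel gripper is mounted at the origin on a cart in front of the work surface, level with it; the furniture and walls round the work are solid. World frame = base frame: x ahead of the robot, y to its left, z up, the work surface at z = 0. Lengths are in m, angles in rad, forces in N, time in s.
With the tool pointing down it reaches from about 0.275 to 0.825 m from the base axis. Payload 5.2 kg.
Tool frame: the origin (TCP) lies on the mounting face of the last link; the fingertips stand 186 mm ahead of it and the grasp point (between the pads) lies r.tcp_to_grasp ahead of it (r.tcp_to_grasp is the distance from the TCP to the grasp point, in m); z points along the fingers, y is the line along which they close (so a half turn about z gives the same grasp; the last joint's range is limited). The gripper opens to 93 mm and grips with 3 to 60 N. Pads are 15 mm wide; open, the fingers measure 128 mm over their backs; the gripper's body (75 mm by 188 mm) begins 65 mm behind the grasp point.
Start: joints at [-1.38, 0.259, 1.535, -0, 1.348, -0.203], TCP at [0.211, -0.508, 0.405] pointing down, gripper open.
Joint ranges: [-3.14, 3.14], [-0.91, 2.08], [0.19, 2.58], [-1.22, 4.36], [0.22, 2.71], [-3.12, 3.12]. Speed limits (rad/s): [2.57, 2.57, 3.14, 3.14, 3.14, 3.14].

INTERFACE

Orientations are given as [roll, pitch, yaw] about the fixed x, y, z axes, in that order (R = Rz(yaw) Ry(pitch) Rx(roll)).
In Python, from bench import r gives the robot as it stands.
- The arm moves only by the tool apply_moves, never from a script. Its argument "increments" is text: rows parted by semicolons, each of 7 numbers parted by spaces: the opening, from 0 (shut) to 1 (fully open), then the shift along the tool's x, y, z in m, then the turn, a rotation vector about the tool's x, y, z in degrees. A call has 1 to 10 rows; each row is the pose to reach, as a shift and turn from the pose commanded when the call began, along the tool's axes at that moment; what a row does not reach only later rows make up. A row lasts 1/8 s, in which the tool goes at most 62.5 mm and 10.7 degrees, less where a joint would pass 70% of its speed; a pose out of reach is approached as far as the arm can. A call with a gripper value outside its range is refused whole. The fingers move at their own pace and stop on an object; the grip force is fixed at half the most. Time passes only in rows, so rows that repeat a pose let the fingers close. It gives the time, the measured TCP pose, the force, the opening and the grip force at its end, in the units of the state.
- r.get_obs(): the state, without advancing time (a new reading comes with each control period).
- r.get_image(name): name is "side" or "top"; returns the picture (420x560x3 uint8, red, green, blue); there is no depth.
- r.calibration(name): a dict with "fx", "fy", "cx", "cy" (pixels), "rvec" (rotation vector, rad) and "tvec" (3), from world to camera coordinates, as OpenCV has them. Camera axes: x right, y down, z forward; pixel columns grow to the right and rows downward; lengths in m; the calibration is good to about 2 mm. A picture is of the moment at which its call begins. calibration takes no time and is no camera call.
- r.finish_job(): hands the job in; it is judged then, once.
The state is a dict: "time_s": time; "joint_positions": joint angles; "qvel": joint speeds; "effort": joint torques, N m; "tcp_pos": TCP position; "orientation": TCP orientation; "ft_force": force on the tool from outside, world axes, zero at the start; "wrist_torque": the same for the moment, N m; "opening": finger opening in m; "grip_force": force on a finger pad.
Only numpy, scipy, OpenCV 4.12 (cv2) and the standard library are available. Lean on these libraries where they do the work, as an engineer would, in place of code of your own. Each camera call takes 0.05 s, during which the arm holds its last target. There are 200 camera calls.

## Working session

There is one attempt and no reset: what is moved stays moved. The work goes in short steps, Python scripts to look and compute and a tool call to move; the robot and the scene stay as the last step left them, time stands still between calls to the robot, and variables do not carry over. Pictures are saved under pics/ and viewed, at most 13 in all, crops included, and the job is handed in when it is done.

Besides the shell and the picture viewer there is one more tool, called after "Request:" as a command line: name --argument value ..., lists and objects as JSON in quotes. apply_moves: Moves the arm, as the interface text tells. Its arguments: {"type":"object","properties":{"increments":{"type":"string"}},"required":["increments"]}

```bash
mkdir -p pics; ls
python3 - <<'E'
from bench import r
import cv2,numpy as np
for n in("top","side"):
    im=r.get_image(n); cv2.imwrite(f"pics/{n}0.png",im[:,:,::-1]); c=r.calibration(n); print(n,c)
    R=cv2.Rodrigues(np.array(c['rvec'],float))[0]; print(-R.T@np.array(c['tvec']))
print(r.tcp_to_grasp, r.get_obs())
E
```

```text
pics
top {'fx': 398.1737520377614, 'fy': 398.1737520377614, 'cx': 280.0696203979773, 'cy': 210.8944476170229, 'rvec': array([ 2.09604457, -2.13993487,  0.20644547]), 'tvec': array([0.10160723, 0.49164753, 1.1896841 ])}
[0.25308337 0.09237172 1.26285623]
side {'fx': 464.4595189823001, 'fy': 464.4595189823001, 'cx': 273.47946505197257, 'cy': 213.92041069049174, 'rvec': array([ 1.94516394, -0.30279073,  0.21514532]), 'tvec': array([-0.45347853,  0.1732686 ,  1.07869892])}
[ 0.13804638 -1.02398183  0.57589978]
0.1673 {'time_s': 0.1, 'joint_positions': array([-1.37978833e+00,  2.59268676e-01,  1.53591470e+00, -9.61718523e-06,
        1.34800950e+00, -2.02825036e-01]), 'qvel': array([-0.00278144, -0.00061196, -0.00055037,  0.0022094 ,  0.00101535,
       -0.000204  ]), 'effort': array([ 1.24403236e-03, -4.38212943e+01, -2.84645963e+01,  7.19811721e-02,
        3.63373803e-02, -4.94937024e-05]), 'tcp_pos': array([ 0.21102527, -0.50771559,  0.40402504]), 'orientation': array([-3.14002335e+00, -3.13160219e-04,  3.93834924e-01]), 'ft_force': array([-0.4665258 ,  0.44753787, -0.66803949]), 'wrist_torque': array([-0.0007376 ,  0.00395774,  0.01845157]), 'grip_force': 0.0, 'opening': 0.09298611639671031}
```

View pics/top0.png

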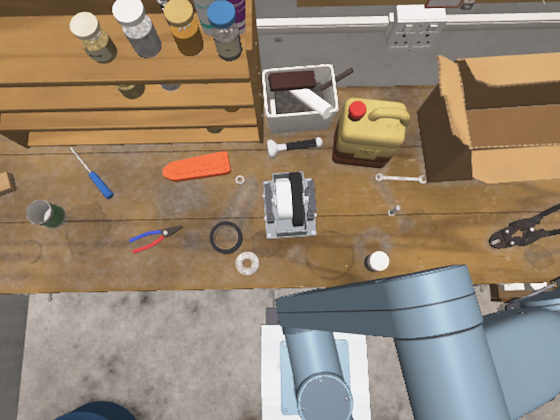

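View pics/side0.png

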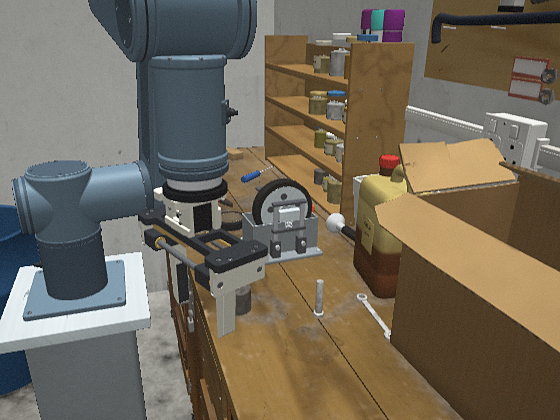

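The top view shows the stand at about (290,205), with the black tread on its right side (world −y) and the drum on its left. The bolt is at (394,210) in the top view and (319,300) in the side view. The jar is at (377,261). I'll zoom in next.

```bash
cat > h.py <<'E'
import cv2,numpy as np
from bench import r
def cam(n):
    c=r.calibration(n); R=cv2.Rodrigues(np.array(c['rvec'],float))[0]; t=np.array(c['tvec'],float)
    return c,R,t
def ray(n,u,v):
    c,R,t=cam(n); d=R.T@np.array([(u-c['cx'])/c['fx'],(v-c['cy'])/c['fy'],1]); return -R.T@t,d
def plane(n,u,v,z):
    o,d=ray(n,u,v); return o+d*(z-o[2])/d[2]
def proj(n,p):
    c,R,t=cam(n); q=R@np.array(p,float)+t; return np.array([c['fx']*q[0]/q[2]+c['cx'],c['fy']*q[1]/q[2]+c['cy']])
def cross(a,b):
    (o1,d1),(o2,d2)=ray(*a),ray(*b); s=np.linalg.lstsq(np.c_[d1,-d2],o2-o1,rcond=None)[0]
    p,q=o1+s[0]*d1,o2+s[1]*d2; return (p+q)/2,np.linalg.norm(p-q)
def crop(im,x0,y0,w,h,k,f): cv2.imwrite(f,cv2.resize(im[y0:y0+h,x0:x0+w,::-1],None,fx=k,fy=k,interpolation=cv2.INTER_CUBIC))
E
python3 - <<'E'
import cv2,numpy as np
t=cv2.imread('pics/top0.png');s=cv2.imread('pics/side0.png')
k=lambda im,x,y,w,h,f:cv2.resize(im[y:y+h,x:x+w],None,fx=f,fy=f,interpolation=cv2.INTER_CUBIC)
a=k(t,250,160,160,90,5); b=k(s,230,165,120,160,3)
cv2.imwrite('pics/topc.png',a); 
c=np.zeros((480,760,3),np.uint8); c[:,:360]=b; cv2.imwrite('pics/sidec.png',b)
E
```

```text
(no output)
```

View pics/topc.png

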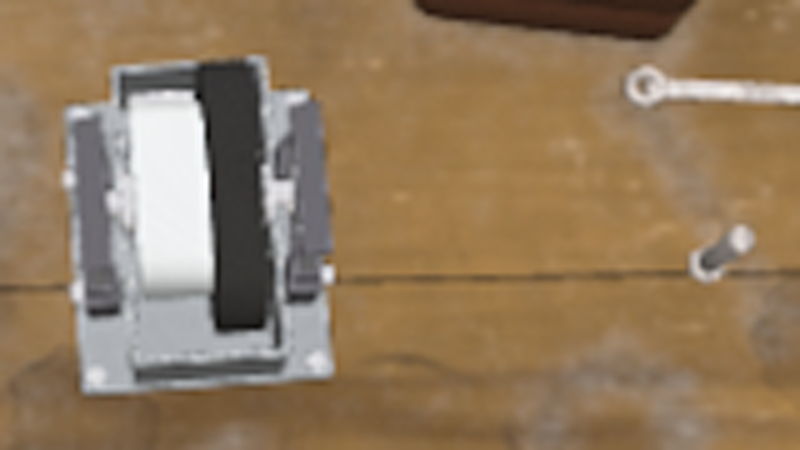

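View pics/sidec.png

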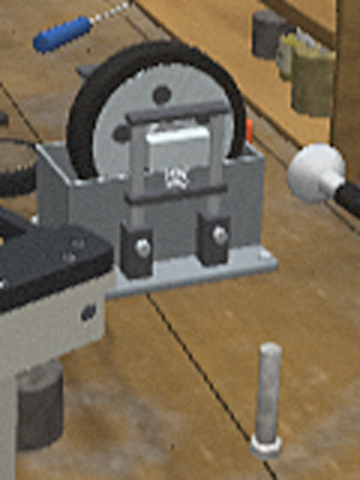

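The crops show the foot's near corners at about (82,393) and (333,377) in the top crop. The tread's lit edges run from (232,62) to (240,328). The bolt's head is at (705,264) and its tip at (741,239). In the side crop the bolt's head is at (266,445) and its tip at (269,348).

Run:
```python
from h import *
np.set_printoptions(precision=4,suppress=True)
T=lambda u,v:("top",250+u/5-.4,160+v/5-.4); S=lambda u,v:("side",230+u/3-.33,165+v/3-.33)
nl,nr=plane(*T(82,391),.012),plane(*T(333,376),.012)
print("near",nl,nr,np.linalg.norm(nl-nr))
e=(nl-nr)/np.linalg.norm(nl-nr); ex=np.array([e[1],-e[0],0]); yaw=np.arctan2(ex[1],ex[0]); print('yaw',yaw)
c=(nl+nr)/2+.095*ex; print("foot",c)
for z in(.185,.197,.209): print('tread end pts',z,plane(*T(232,62),z-.08),plane(*T(240,328),z-.08),'mid top',plane(*T(237,195),z))
print('far corners',plane(*T(66,108),.012),plane(*T(308,92),.012))
print('side foot right corner',plane(*S(277,263),.012))
print('bolt head',cross(T(705,264),S(266,445)),plane(*T(705,265),.005),plane(*S(266,447),.005))
print('bolt tip',cross(T(741,238),S(269,348)),plane(*T(741,238),.085),plane(*S(269,348),.085))
for p in([*c[:2],.2],[*(c-.018*np.array([-ex[1],ex[0],0]))[:2],.19]): print(proj('top',p),proj('side',p))
print('jar',plane("top",377,261,.093),'bearing',plane("top",247,263,.017),'tape',plane("top",226,238,.02),'nut',plane("top",240,180,.013))
# wheel top: side-view silhouette top
s=S(163,42);print(s)
ax=c-.018*np.array([-ex[1],ex[0],0]); o,d=ray(*s)
n=np.array([-ex[1],ex[0],0]); k=((ax-o)@n)/(d@n); print('tread top on mid-plane',o+d*k)
ax2=c-.033*n; k=((ax2-o)@n)/(d@n); print('tread top on face plane',o+d*k)
```

```text
near [0.4151 0.1376 0.012 ] [ 0.4214 -0.0213  0.012 ] 0.15906678419547252
yaw 0.039242662006041325
foot [0.5132 0.0619 0.012 ]
tread end pts 0.185 [0.6012 0.0409 0.105 ] [0.4384 0.0407 0.105 ] mid top [0.5004 0.0438 0.185 ]
tread end pts 0.197 [0.5976 0.0414 0.117 ] [0.4365 0.0413 0.117 ] mid top [0.4976 0.0443 0.197 ]
tread end pts 0.209 [0.594  0.0419 0.129 ] [0.4346 0.0418 0.129 ] mid top [0.4949 0.0449 0.209 ]
far corners [0.6004 0.1455 0.012 ] [ 0.6078 -0.0122  0.012 ]
side foot right corner [ 0.6064 -0.0184  0.012 ]
bolt head (array([ 0.4905, -0.264 ,  0.0053]), np.float64(0.001404083512113496)) [ 0.4892 -0.2638  0.005 ] [ 0.4905 -0.2657  0.005 ]
bolt tip (array([ 0.4899, -0.264 ,  0.0848]), np.float64(0.0008412049376369565)) [ 0.4903 -0.2641  0.085 ] [ 0.4893 -0.2644  0.085 ]
[290.5055 192.9706] [280.0626 178.9263]
[296.9085 193.4497] [282.5215 184.7062]
jar [ 0.3297 -0.1885  0.093 ] bearing [0.3369 0.1976 0.017 ] tape [0.4161 0.2629 0.02  ] nut [0.6058 0.2195 0.013 ]
('side', 284.00333333333333, 178.67)
tread top on mid-plane [0.5177 0.044  0.2059]
tread top on face plane [0.5122 0.0288 0.2111]
```

Request:
apply_moves --increments "0 0.03 -0.025 -0.015 0 0 4; 0 0.07 -0.055 -0.015 0 0 8; 0 0.12 -0.095 -0.015 0 0 12; 0 0.17 -0.135 -0.015 0 0 16; 0 0.22 -0.175 -0.015 0 0 20.3; 0 0.27 -0.215 -0.015 0 0 20.3; 0 0.32 -0.255 -0.015 0 0 20.3; 0 0.37 -0.295 -0.015 0 0 20.3; 0 0.42 -0.335 -0.015 0 0 20.3; 0 0.46 -0.365 -0.015 0 0 20.3"

```text
time_s: 1.35
tcp_pos: [0.4963, 0.0078, 0.4196]
orientation: [3.141, 0.0, 0.04]
ft_force: [0.7, -1.2, 0.7]
opening: 0.0012
grip_force: 0.0
```

Request:
apply_moves --increments "0 0.0186 -0.0324 0 0 0 0; 0 0.0186 -0.0324 0.01 0 0 0; 0 0.0186 -0.0324 0.018 0 0 0; 0 0.0186 -0.0324 0.021 0 0 0; 0 0.0186 -0.0324 0.021 0 0 0; 0 0.0186 -0.0324 0.021 0 0 0"

```text
time_s: 2.1
tcp_pos: [0.5131, 0.038, 0.3991]
orientation: [3.141, -0.001, 0.038]
ft_force: [-0.4, 1.1, 0.3]
opening: 0.0005
grip_force: 0.0
```

Run:
```python
from h import *
im=r.get_image("side"); crop(im,210,110,150,120,5,'pics/s1.png')
o=r.get_obs(); print(o['ft_force'],o['tcp_pos'])
```

```text
[-0.50602975  0.01815411  0.5285807 ] [0.51308091 0.03822946 0.39916599]
```

View pics/s1.png

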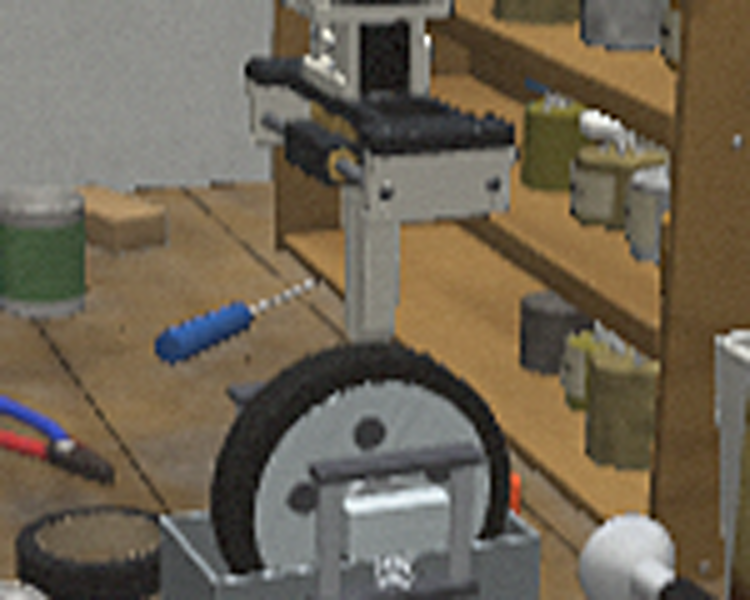

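The closed fingertips stand just above the top of the tread at (372,338). Dark holes in the disc at (370,433) and (302,498) can be used to track rotation. Next I descend by touch.

Request:
apply_moves --increments "0 0 0 0.001 0 0 0; 0 0 0 0.002 0 0 0; 0 0 0 0.003 0 0 0; 0 0 0 0.004 0 0 0; 0 0 0 0.004 0 0 0"

```text
time_s: 2.78
tcp_pos: [0.5131, 0.0388, 0.3946]
orientation: [-3.142, 0.0, 0.04]
ft_force: [-0.8, -0.2, -0.1]
opening: 0.0005
grip_force: 0.0
```

Request:
apply_moves --increments "0 0 0 0.001 0 0 0; 0 0 0 0.002 0 0 0; 0 0 0 0.003 0 0 0; 0 0 0 0.003 0 0 0; 0 0 0 0.003 0 0 0"

```text
time_s: 3.4
tcp_pos: [0.5131, 0.0388, 0.3918]
orientation: [-3.142, 0.0, 0.04]
ft_force: [-0.5, -0.4, -0.7]
opening: 0.0003
grip_force: 0.0
```

Request:
apply_moves --increments "0 0 0 0.001 0 0 0; 0 0 0 0.002 0 0 0; 0 0 0 0.003 0 0 0; 0 0 0 0.003 0 0 0; 0 0 0 0.003 0 0 0"

```text
time_s: 4.03
tcp_pos: [0.5132, 0.0388, 0.3895]
orientation: [3.141, -0.001, 0.039]
ft_force: [-0.9, -0.6, 5.0]
opening: 0.0004
grip_force: 2.9
```

Request:
apply_moves --increments "0 0.006 0 0.0003 0 0 0; 0 0.012 0 0.0005 0 0 0; 0 0.018 0 0.001 0 0 0; 0 0.024 0 0.002 0 0 0; 0 0.03 0 0.0035 0 0 0; 0 0.036 0 0.0055 0 0 0; 0 0.036 0 0.0055 0 0 0"

```text
time_s: 4.9
tcp_pos: [0.5502, 0.0404, 0.3841]
orientation: [-3.141, -0.004, 0.039]
ft_force: [1.9, 2.3, 5.0]
opening: 0.0005
grip_force: 3.0
```

Run:
```python
from h import *
im=r.get_image("side"); crop(im,230,160,100,75,8,'pics/s2.png')
```

```text
(no output)
```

View pics/s2.png

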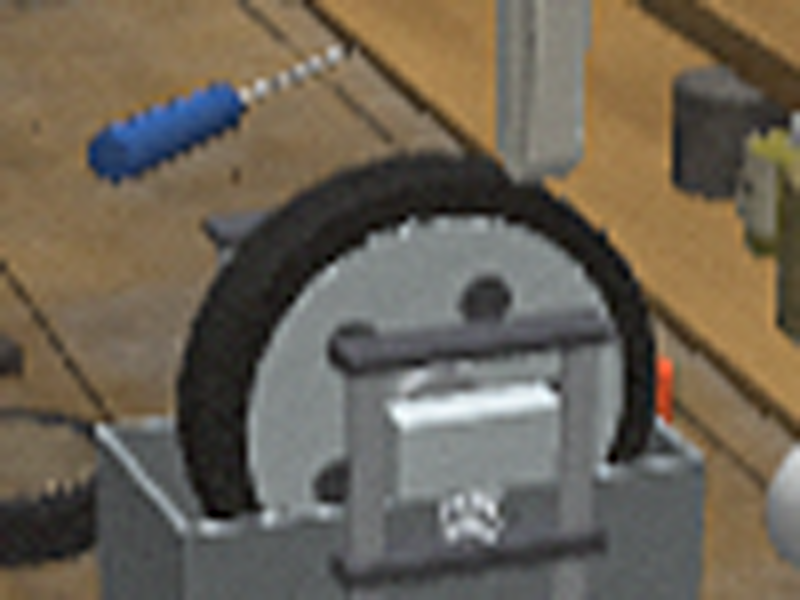

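The stroke turned the wheel: the hole moved from about (284,197) to (291,197), which is about 0.45 rad. The 5 N press is fine. I'll repeat longer strokes.

Request:
apply_moves --increments "0 0 0 -0.02 0 0 0; 0 -0.04 0 -0.022 0 0 0; 0 -0.072 0 -0.02 0 0 0; 0 -0.072 0 -0.01 0 0 0; 0 -0.072 0 -0.003 0 0 0; 0 -0.072 0 -0.001 0 0 0; 0 -0.072 0 0 0 0 0; 0 -0.072 0 0 0 0 0"

```text
time_s: 5.95
tcp_pos: [0.4778, 0.0373, 0.3836]
orientation: [3.142, 0.0, 0.04]
ft_force: [-3.1, 0.5, 6.5]
opening: 0.0005
grip_force: 3.5
```

Request:
apply_moves --increments "0 0.008 0 -0.0025 0 0 0; 0 0.016 0 -0.0042 0 0 0; 0 0.024 0 -0.005 0 0 0; 0 0.032 0 -0.0054 0 0 0; 0 0.04 0 -0.0054 0 0 0; 0 0.048 0 -0.005 0 0 0; 0 0.056 0 -0.0042 0 0 0; 0 0.064 0 -0.0025 0 0 0; 0 0.072 0 0 0 0 0; 0 0.072 0 0 0 0 0"

```text
time_s: 7.2
tcp_pos: [0.5511, 0.0406, 0.3838]
orientation: [-3.141, -0.004, 0.04]
ft_force: [1.8, 2.6, 4.3]
opening: 0.0002
grip_force: 3.0
```

Run:
```python
from h import *
im=r.get_image("side"); a=cv2.resize(im[160:235,230:330,::-1],None,fx=4,fy=4,interpolation=2)
im=r.get_image("top"); b=cv2.resize(im[165:240,250:350,::-1],None,fx=4,fy=4,interpolation=2)
cv2.imwrite('pics/s3.png',np.hstack([a,b]))
```

```text
(no output)
```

View pics/s3.png

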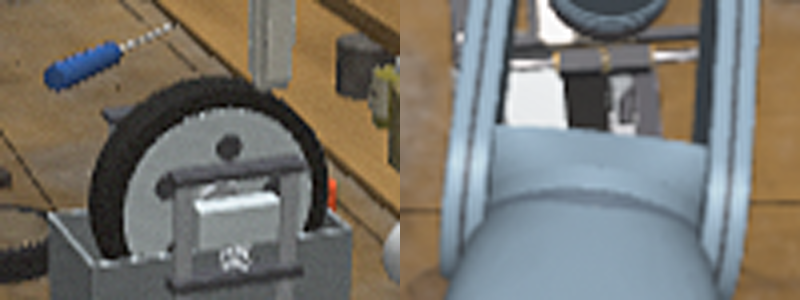

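Request:
apply_moves --increments "0 0 0 -0.02 0 0 0; 0 -0.04 0 -0.022 0 0 0; 0 -0.072 0 -0.02 0 0 0; 0 -0.072 0 -0.01 0 0 0; 0 -0.072 0 -0.003 0 0 0; 0 -0.072 0 -0.001 0 0 0; 0 -0.072 0 0 0 0 0; 0 -0.072 0 0 0 0 0"

```text
time_s: 8.3
tcp_pos: [0.4781, 0.0373, 0.3836]
orientation: [3.141, -0.0, 0.04]
ft_force: [-2.6, 0.1, 6.0]
opening: 0.0005
grip_force: 3.4
```

Request:
apply_moves --increments "0 0.008 0 -0.0025 0 0 0; 0 0.016 0 -0.0042 0 0 0; 0 0.024 0 -0.005 0 0 0; 0 0.032 0 -0.0054 0 0 0; 0 0.04 0 -0.0054 0 0 0; 0 0.048 0 -0.005 0 0 0; 0 0.056 0 -0.0042 0 0 0; 0 0.064 0 -0.0025 0 0 0; 0 0.072 0 0 0 0 0; 0 0.072 0 0 0 0 0"

```text
time_s: 9.55
tcp_pos: [0.5513, 0.0406, 0.3838]
orientation: [-3.141, -0.004, 0.04]
ft_force: [3.1, 2.3, 6.1]
opening: 0.0003
grip_force: 3.0
```

Request:
apply_moves --increments "0 0 0 -0.03 0 0 0; 0 -0.03 0.05 -0.04 0 0 0; 0 -0.05 0.11 -0.04 0 0 0; 0 -0.06 0.17 -0.04 0 0 0; 0 -0.06 0.22 -0.04 0 0 0; 0 -0.06 0.22 -0.04 0 0 0"

```text
time_s: 10.3
tcp_pos: [0.4984, -0.1858, 0.4224]
orientation: [3.141, 0.0, 0.035]
ft_force: [0.4, 0.7, 0.6]
opening: 0.0006
grip_force: 0.0
```

Run:
```python
from h import *
im=r.get_image("side"); a=cv2.resize(im[160:235,230:330,::-1],None,fx=4,fy=4,interpolation=2)
im=r.get_image("top"); b=cv2.resize(im[165:240,250:350,::-1],None,fx=4,fy=4,interpolation=2)
cv2.imwrite('pics/s4.png',np.hstack([a,b])); cv2.imwrite('pics/t4.png',im[:,:,::-1])
```

```text
(no output)
```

View pics/s4.png

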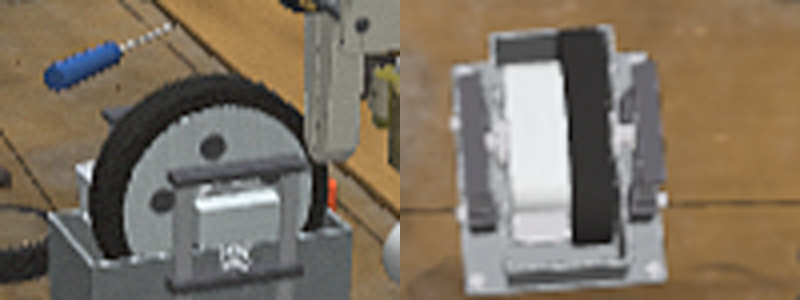

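The pocket is coming up on the near (−x) side. In the top view its wall shows at crop rows 205 to 242, and in the side view its block is at about (78–95,165–215). I'll work out its angle from these edges.

```bash
cat >> h.py <<'E'
C=np.array([.512,.062]);YAW=.041;ZA=.2048-.08
ex=np.array([np.cos(YAW),np.sin(YAW)]);ey=np.array([-ex[1],ex[0]])
def W(a,rad,tan,y): # a: pocket angle past the top towards +x
    x=rad*np.sin(a)+tan*np.cos(a); z=rad*np.cos(a)-tan*np.sin(a); p=C+x*ex+y*ey; return [p[0],p[1],ZA+z]
E
python3 - <<'E'
from h import *
for a in np.arange(-1.9,-.9,.1):
    f=lambda rad,y,n:proj(n,W(a,rad,.0195,y)).round(1)
    print(round(a,2),'top outer',f(.074,.018,'top'),'root',f(.0536,.018,'top'),'side outer near',f(.074,-.0015,'side'),'far',f(.074,.0375,'side'),'low far',proj('side',W(a,.074,-.0195,.0375)).round(1))
t=cv2.imread('pics/t4.png'); print(t[205:232,285].mean(1).round())
E
```

```text
-1.9 top outer [285.4 225.8] root [285.  218.9] side outer near [252.  211.6] far [247.6 206.4] low far [252.2 218.5]
-1.8 top outer [285.4 225.5] root [285.  218.4] side outer near [252.  208.9] far [247.5 203.7] low far [250.8 216.4]
-1.7 top outer [285.4 224.9] root [285.  217.8] side outer near [252.2 206.1] far [247.6 201. ] low far [249.6 214.2]
-1.6 top outer [285.4 224. ] root [285.  216.9] side outer near [252.6 203.3] far [248.1 198.3] low far [248.7 211.9]
-1.5 top outer [285.4 222.8] root [285.  215.9] side outer near [253.4 200.6] far [248.8 195.7] low far [248.  209.4]
-1.4 top outer [285.4 221.4] root [284.9 214.6] side outer near [254.4 197.9] far [249.8 193. ] low far [247.6 206.8]
-1.3 top outer [285.3 219.8] root [284.9 213.3] side outer near [255.7 195.3] far [251.  190.5] low far [247.5 204.2]
-1.2 top outer [285.3 217.9] root [284.8 211.7] side outer near [257.2 192.7] far [252.5 188. ] low far [247.6 201.5]
-1.1 top outer [285.2 215.8] root [284.7 210.1] side outer near [259.  190.3] far [254.2 185.7] low far [248.  198.8]
-1.0 top outer [285.1 213.5] root [284.6 208.3] side outer near [261.  188.1] far [256.2 183.5] low far [248.7 196.1]
[236. 235. 234. 234. 234. 234. 232. 228. 223. 215. 198. 177. 176. 199.
 211. 212. 212. 211. 212. 225. 180. 153. 170. 169. 168. 167. 175.]
```

Request:
apply_moves --increments "0 -0.005 -0.05 0 0 0 0; 0 -0.012 -0.11 0 0 0 0; 0 -0.012 -0.17 0 0 0 0; 0 -0.012 -0.218 0.01 0 0 0; 0 -0.012 -0.218 0.03 0 0 0; 0 -0.012 -0.218 0.037 0 0 0; 0 -0.012 -0.218 0.039 0 0 0; 0 -0.012 -0.218 0.04 0 0 0; 0 -0.012 -0.218 0.04 0 0 0"

```text
time_s: 11.52
tcp_pos: [0.477, 0.0354, 0.384]
orientation: [-3.14, 0.0, 0.039]
ft_force: [-4.0, 3.4, 5.6]
opening: 0.0006
grip_force: 3.0
```

Request:
apply_moves --increments "0 0.008 0 -0.0025 0 0 0; 0 0.016 0 -0.0042 0 0 0; 0 0.024 0 -0.005 0 0 0; 0 0.032 0 -0.0054 0 0 0; 0 0.04 0 -0.0054 0 0 0; 0 0.048 0 -0.005 0 0 0; 0 0.056 0 -0.0042 0 0 0; 0 0.064 0 -0.0025 0 0 0; 0 0.072 0 0 0 0 0; 0 0.072 0 0 0 0 0"

```text
time_s: 12.78
tcp_pos: [0.5505, 0.0378, 0.3845]
orientation: [-3.141, -0.004, 0.038]
ft_force: [3.2, 3.2, 5.2]
opening: 0.0003
grip_force: 2.8
```

Request:
apply_moves --increments "0 0 0 -0.02 0 0 0; 0 -0.04 0 -0.022 0 0 0; 0 -0.072 0 -0.02 0 0 0; 0 -0.072 0 -0.01 0 0 0; 0 -0.072 0 -0.003 0 0 0; 0 -0.072 0 -0.001 0 0 0; 0 -0.072 0 0 0 0 0; 0 -0.072 0 0 0 0 0"

```text
time_s: 13.78
tcp_pos: [0.4778, 0.035, 0.3835]
orientation: [3.141, 0.0, 0.04]
ft_force: [-2.9, -1.8, 7.7]
opening: 0.0004
grip_force: 3.5
```

Request:
apply_moves --increments "0 0.008 0 -0.0025 0 0 0; 0 0.016 0 -0.0042 0 0 0; 0 0.024 0 -0.005 0 0 0; 0 0.032 0 -0.0054 0 0 0; 0 0.04 0 -0.0054 0 0 0; 0 0.048 0 -0.005 0 0 0; 0 0.056 0 -0.0042 0 0 0; 0 0.064 0 -0.0025 0 0 0; 0 0.072 0 0 0 0 0; 0 0.072 0 0 0 0 0"

```text
time_s: 15.02
tcp_pos: [0.5513, 0.0383, 0.3839]
orientation: [-3.141, -0.004, 0.04]
ft_force: [3.3, 1.6, 5.3]
opening: 0.0005
grip_force: 3.0
```

Request:
apply_moves --increments "0 0 0 -0.03 0 0 0; 0 -0.03 0.05 -0.04 0 0 0; 0 -0.05 0.11 -0.04 0 0 0; 0 -0.06 0.17 -0.04 0 0 0; 0 -0.06 0.22 -0.04 0 0 0; 0 -0.06 0.22 -0.04 0 0 0"

```text
time_s: 15.78
tcp_pos: [0.4983, -0.1877, 0.4224]
orientation: [3.141, 0.001, 0.035]
ft_force: [-0.7, 0.8, 0.6]
opening: 0.0006
grip_force: 0.0
```

Run:
```python
from h import *
im=r.get_image("side"); a=cv2.resize(im[160:235,230:330,::-1],None,fx=4,fy=4,interpolation=2)
im=r.get_image("top"); b=cv2.resize(im[165:240,250:350,::-1],None,fx=4,fy=4,interpolation=2)
cv2.imwrite('pics/s5.png',np.hstack([a,b])); cv2.imwrite('pics/t5.png',im[:,:,::-1])
for c in (283,284,285): print(im[170:230,c].mean(1).astype(int))
for a in (-.2,-.1,0,.1,.2): print(a,*[proj('top',W(a,.074,t,.018)).round(1) for t in(-.0195,-.0155,.0155,.0195)],proj('top',W(a,.074,0,-.0015)).round(1),proj('top',W(a,.074,0,.0375)).round(1))
```

```text
[113 112 146 130  88  80  81  80  80  75 125 185 226 176 114 169 208 215
 211 210 211 212 215 223 170 118 121 169 231 238 237 236 236 237 238 239
 238 237 237 237 236 234 233 228 219 207 188 166 141 129 157 170 168 168
 169 169 169 168 167 167]
[113 112 146 127  84  78  80  80  79  74 138 199 226 178 118 168 207 214
 210 210 211 213 208 216 163 116 120 168 230 239 237 236 237 238 238 238
 237 237 237 237 237 236 233 227 218 205 187 164 140 135 160 170 168 168
 169 169 169 169 169 167]
[114 113 152 123  76  79  81  80  80  74 142 203 227 177 118 175 211 214
 210 210 211 214 199 216 171 119 119 166 230 238 236 237 238 238 237 237
 237 237 237 238 238 236 232 226 217 205 185 164 138 141 163 170 169 168
 168 168 169 170 169 168]
-0.2 [284.7 206.3] [284.6 204.9] [283.9 193.6] [283.8 192.1] [291.3 198.8] [277.2 199.6]
-0.1 [284.5 203.6] [284.4 202.1] [283.7 190.9] [283.6 189.5] [291.2 196.1] [277. 197.]
0 [284.4 200.8] [284.3 199.4] [283.6 188.4] [283.5 187. ] [291.  193.5] [276.8 194.3]
0.1 [284.2 198. ] [284.1 196.6] [283.4 186. ] [283.3 184.7] [290.8 190.9] [276.7 191.7]
0.2 [284.  195.2] [283.9 193.9] [283.2 183.8] [283.1 182.5] [290.6 188.4] [276.5 189.3]
```

View pics/s5.png

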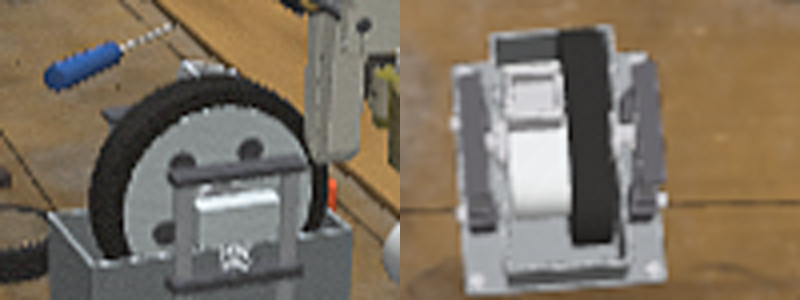

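The pocket has overshot. In the top view its rim spans rows 180.5 to 193.9, which puts the angle at about +0.26 rad. I'll turn it back about 21 mm.

Request:
apply_moves --increments "0 0.02 -0.05 0 0 0 0; 0 0.0345 -0.11 0 0 0 0; 0 0.0345 -0.17 0 0 0 0; 0 0.0345 -0.22 0.01 0 0 0; 0 0.0345 -0.22 0.025 0 0 0; 0 0.0345 -0.22 0.032 0 0 0; 0 0.0345 -0.22 0.0335 0 0 0; 0 0.0345 -0.22 0.0345 0 0 0; 0 0.0345 -0.22 0.0345 0 0 0"

```text
time_s: 17.0
tcp_pos: [0.524, 0.0363, 0.3897]
orientation: [-3.141, -0.001, 0.037]
ft_force: [-0.5, 4.0, 5.2]
opening: 0.0005
grip_force: 2.6
```

Request:
apply_moves --increments "0 -0.004 0 0 0 0 0; 0 -0.01 0 0 0 0 0; 0 -0.016 0 0.0003 0 0 0; 0 -0.021 0 0.0005 0 0 0; 0 -0.021 0 0.0005 0 0 0; 0 -0.021 0 -0.01 0 0 0; 0 -0.021 0 -0.05 0 0 0; 0 -0.021 0.06 -0.05 0 0 0; 0 -0.021 0.12 -0.05 0 0 0; 0 -0.021 0.18 -0.05 0 0 0"

```text
time_s: 18.25
tcp_pos: [0.5094, -0.1459, 0.4394]
orientation: [3.141, -0.0, 0.039]
ft_force: [0.9, -0.2, 0.4]
opening: 0.0008
grip_force: 0.0
```

Request:
apply_moves --increments "0.5 0 0.04 0 0 0 0; 0.5 0 0.04 0 0 0 0"

```text
time_s: 18.5
tcp_pos: [0.511, -0.1871, 0.4386]
orientation: [3.141, 0.001, 0.034]
ft_force: [-0.6, 0.1, 0.4]
opening: 0.0159
grip_force: 0.0
```

Run:
```python
from h import *
im=r.get_image("top"); cv2.imwrite('pics/t6.png',im[:,:,::-1])
for c in (282,284,286): print(im[178:212,c].mean(1).astype(int))
print(im[190:198,268:300].mean(2).astype(int))
o=r.get_obs();print(o['tcp_pos'],o['orientation'],o['opening'])
```

```text
[ 79  76 108 197 231 234 235 235 234 217 222 166 175 215 212 210 209 210
 210 212 213 213 217 165 104 222 241 236 236 236 236 236 237 234]
[ 80  74 134 207 231 234 234 234 235 229 222 151 175 215 212 209 209 210
 211 213 213 200 210 146 103 222 239 237 236 236 237 238 236 233]
[ 78  72 153 218 230 232 233 234 235 232 207 143 183 215 213 209 209 210
 210 213 214 211 216 145 140 229 238 236 237 238 237 236 235 233]
[[104 104  92 134 156 145 159 141 180 193 144 147 147 161 175 175 175 178
  183 184 164 178 185  84  46  51  51  52  52  52  51  50]
 [104 105  94 116 152 163 151 131 181 211 201 203 203 208 215 215 215 215
  215 217 199 195 184  76  48  51  52  52  52  51  51  51]
 [104 104  99 109 149 173 163 157 198 224 214 213 214 213 212 212 212 213
  213 213 197 196 181  74  47  50  51  51  52  52  50  51]
 [104 103 106 107 140 183 173 155 206 229 218 209 209 210 210 209 209 209
  209 210 203 213 204 118  41  50  51  51  50  52  50  50]
 [104 105 109 111 139 189 184 157 176 200 214 208 208 209 209 210 209 209
  209 209 209 220 228 173  36  51  50  50  51  51  51  51]
 [104 104 113 112 135 185 199 201 179 185 218 209 209 210 210 210 210 210
  210 210 210 212 226 195  33  50  51  51  51  51  52  51]
 [103 104 109 102 131 192 213 217 192 194 222 209 210 210 210 211 211 211
  210 210 212 202 222 209  32  48  52  52  51  51  50  50]
 [105 104 106  89 123 192 212 216 187 179 217 211 211 213 212 213 213 213
  213 213 213 197 210 197  32  49  51  51  52  51  50  51]]
[ 0.51097589 -0.18530232  0.4386074 ] [-3.14125379e+00  9.25664584e-04  3.58447071e-02] 0.019984066920905482
```

The pocket rim now spans top-view rows 187 to 200.7, and the prediction for angle 0 is 187.0 to 200.8, so the pocket is at the top. Its centre is near (0.511, 0.080). Next I grasp the bolt.

Request:
apply_moves --increments "0.6 -0.01 0.04 0 0 0 0; 0.6 -0.0238 0.0772 0.02 0 0 0; 0.6 -0.0238 0.0772 0.07 0 0 0; 0.6 -0.0238 0.0772 0.1 0 0 0; 0.6 -0.0238 0.0772 0.1 0 0 0; 0.6 -0.0238 0.0772 0.1 0 0 0; 0.6 -0.0238 0.0772 0.1 0 0 0"

```text
time_s: 19.42
tcp_pos: [0.4913, -0.2615, 0.3407]
orientation: [3.139, -0.003, 0.04]
ft_force: [0.1, -0.2, 0.4]
opening: 0.0559
grip_force: 0.0
```

Request:
apply_moves --increments "0.6 -0.0014 0.0025 0.02 0 0 0; 0.6 -0.0014 0.0025 0.05 0 0 0; 0.6 -0.0014 0.0025 0.08 0 0 0; 0.6 -0.0014 0.0025 0.105 0 0 0; 0.6 -0.0014 0.0025 0.1137 0 0 0; 0.6 -0.0014 0.0025 0.1137 0 0 0; 0.6 -0.0014 0.0025 0.1137 0 0 0"

```text
time_s: 20.3
tcp_pos: [0.4899, -0.2645, 0.2264]
orientation: [3.14, -0.002, 0.04]
ft_force: [0.2, 1.1, 0.5]
opening: 0.0558
grip_force: 0.0
```

Request:
apply_moves --increments "0.3 0 0 0 0 0 0; 0.2 0 0 0 0 0 0; 0.1 0 0 0 0 0 0; 0.1 0 0 0 0 0 0; 0.05 0 0 0 0 0 0; 0.05 0 0 0 0 0 0; 0.05 0 0 0 0 0 0"

```text
time_s: 21.18
tcp_pos: [0.4893, -0.2642, 0.2251]
orientation: [3.142, 0.0, 0.039]
ft_force: [-1.1, -0.3, -0.2]
opening: 0.0148
grip_force: 30.0
```

Request:
apply_moves --increments "0 0 0 -0.02 0 0 0; 0 0 0 -0.07 0 0 0; 0 0 0 -0.13 0 0 0; 0 0 0 -0.19 0 0 0; 0 0 0 -0.24 0 0 0; 0 0.01 -0.05 -0.25 0 0 0; 0 0.02 -0.1 -0.25 0 0 0; 0 0.025 -0.15 -0.25 0 0 0; 0 0.03 -0.2 -0.25 0 0 0; 0 0.03 -0.25 -0.25 0 0 0"

```text
time_s: 22.42
tcp_pos: [0.5093, -0.0115, 0.4747]
orientation: [-3.141, 0.0, 0.039]
ft_force: [-0.7, -0.6, -1.5]
opening: 0.0144
grip_force: 30.0
```

Request:
apply_moves --increments "0 0.003 -0.05 0 0 0 0; 0 0.0051 -0.0931 0 0 0 0; 0 0.0051 -0.0931 0.02 0 0 0; 0 0.0051 -0.0931 0.03 0 0 0; 0 0.0051 -0.0931 0.03 0 0 0; 0 0.0051 -0.0931 0.03 0 0 0"

```text
time_s: 23.18
tcp_pos: [0.5111, 0.0795, 0.4455]
orientation: [3.142, -0.001, 0.038]
ft_force: [0.3, 0.2, -1.3]
opening: 0.0144
grip_force: 30.0
```

Run:
```python
from h import *
im=r.get_image("side"); a=cv2.resize(im[125:215,230:330,::-1],None,fx=4,fy=4,interpolation=2)
im=r.get_image("top"); b=cv2.resize(im[150:240,235:335,::-1],None,fx=4,fy=4,interpolation=2)
cv2.imwrite('pics/s7.png',np.hstack([a,b]))
o=r.get_obs();print(o['tcp_pos'],o['orientation'],o['opening'])
p=o['tcp_pos'];print('bolt bottom exp',proj('side',[p[0],p[1],p[2]-.2251]),'pocket mouth corners',[proj('side',W(0,.074,t,y)).round(1) for t in(-.0195,.0195) for y in (-.0015,.0375)])
```

```text
[0.5111005  0.07958767 0.44569498] [ 3.14147009e+00 -1.12993235e-03  3.85121764e-02] 0.014866223880050905
bolt bottom exp [277.23805113 169.44269662] pocket mouth corners [array([272.8, 180.3]), array([267.7, 175.9]), array([286.8, 178.8]), array([281.4, 174.5])]
```

View pics/s7.png

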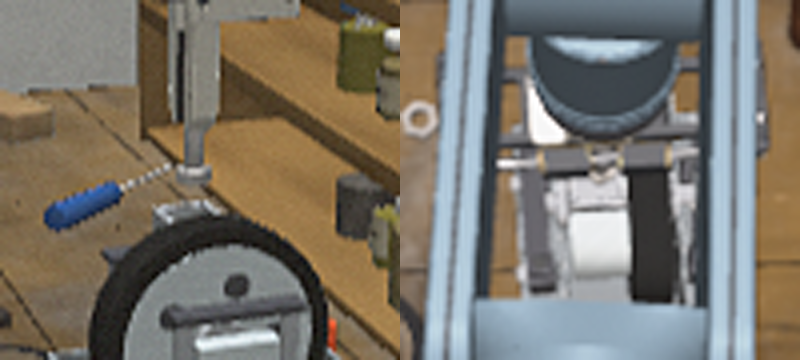

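The bolt's head is at about (278,167) in the side view, above the open pocket whose far corners are at (269,178) and (282.5,175). Both match the predictions with the same roughly 1 px offset, so the bolt is aligned and I can lower it.

Request:
apply_moves --increments "0 0 0 0.008 0 0 0; 0 0 0 0.014 0 0 0; 0 0 0 0.02 0 0 0; 0 0 0 0.026 0 0 0; 0 0 0 0.03 0 0 0; 0 0 0 0.032 0 0 0; 0 0 0 0.033 0 0 0; 0 0 0 0.033 0 0 0"

```text
time_s: 24.28
tcp_pos: [0.5109, 0.0801, 0.4122]
orientation: [3.142, -0.0, 0.04]
ft_force: [-0.7, 0.7, -0.9]
opening: 0.0147
grip_force: 30.0
```

Request:
apply_moves --increments "0 0 0 0.0007 0 0 0; 0 0 0 0.0014 0 0 0; 0 0 0 0.002 0 0 0; 0 0 0 0.002 0 0 0; 0 0 0 0.002 0 0 0"

```text
time_s: 24.9
tcp_pos: [0.5109, 0.0801, 0.4101]
orientation: [3.142, -0.0, 0.04]
ft_force: [-0.5, -0.4, -0.9]
opening: 0.0143
grip_force: 30.0
```

Request:
apply_moves --increments "0 0 0 0.0007 0 0 0; 0 0 0 0.0014 0 0 0; 0 0 0 0.0015 0 0 0; 0 0 0 0.0015 0 0 0; 0 0 0 0.0015 0 0 0"

```text
time_s: 25.52
tcp_pos: [0.5109, 0.0801, 0.4088]
orientation: [3.142, -0.001, 0.04]
ft_force: [-2.3, -0.2, 4.3]
opening: 0.0143
grip_force: 30.0
```

Request:
apply_moves --increments "0 0 0 -0.0008 0 0 0; 0 0 0 -0.0008 0 0 0; 0 0 0 -0.0008 0 0 0"

```text
time_s: 25.9
tcp_pos: [0.5109, 0.0801, 0.4093]
orientation: [-3.142, -0.0, 0.039]
ft_force: [-0.3, -0.4, 2.9]
opening: 0.0149
grip_force: 30.0
```

Request:
apply_moves --increments "0.2 0 0 -0.0008 0 0 0; 0.25 0 0 -0.0008 0 0 0; 0.3 0 0 -0.0008 0 0 0; 0.4 0 0 -0.0008 0 0 0; 0.4 0 0 -0.0008 0 0 0; 0.5 0 0 -0.0008 0 0 0"

```text
time_s: 26.65
tcp_pos: [0.5109, 0.0801, 0.4101]
orientation: [-3.142, 0.0, 0.039]
ft_force: [0.0, 0.6, -0.6]
opening: 0.0427
grip_force: 0.0
```

Request:
apply_moves --increments "0.5 0 0 -0.01 0 0 0; 0.5 0 0 -0.03 0 0 0; 0.5 0 0 -0.06 0 0 0; 0.5 0 0 -0.1 0 0 0; 0.5 -0.03 0.05 -0.1 0 0 0; 0.5 -0.05 0.1 -0.1 0 0 0; 0.5 -0.06 0.16 -0.1 0 0 0; 0.5 -0.06 0.22 -0.1 0 0 0; 0.5 -0.06 0.26 -0.1 0 0 0; 0.5 -0.06 0.26 -0.1 0 0 0"

```text
time_s: 27.9
tcp_pos: [0.461, -0.1847, 0.5104]
orientation: [3.141, 0.0, 0.035]
ft_force: [-0.6, 0.3, -0.1]
opening: 0.0468
grip_force: 0.0
```

Run:
```python
from h import *
im=r.get_image("side"); a=cv2.resize(im[125:215,230:330,::-1],None,fx=4,fy=4,interpolation=2)
im=r.get_image("top"); b=cv2.resize(im[150:240,235:335,::-1],None,fx=4,fy=4,interpolation=2)
cv2.imwrite('pics/s8.png',np.hstack([a,b]))
for c in (279,288): print(im[178:212,c].mean(1).astype(int))
for f in (0,.1): print(f,proj('side',W(f,.145,0,.018)),proj('top',W(f,.145,0,.018)))
```

```text
[ 81  80  88 194 234 236 236 237 239 235 225 150 152 208 217 213 212 214
 214 215 217 198 207 192 122 222 242 239 240 239 239 240 239 235]
[ 72  65 183 231 235 237 238 238 241 228 152 114 177 207 207 220 226 225
 222 200 208 202 224 171 145 229 241 240 239 238 239 238 237 237]
0 [277.479131   151.00259315] [284.08679085 187.36574554]
0.1 [282.71643455 150.82132749] [283.72981285 182.01043137]
```

View pics/s8.png

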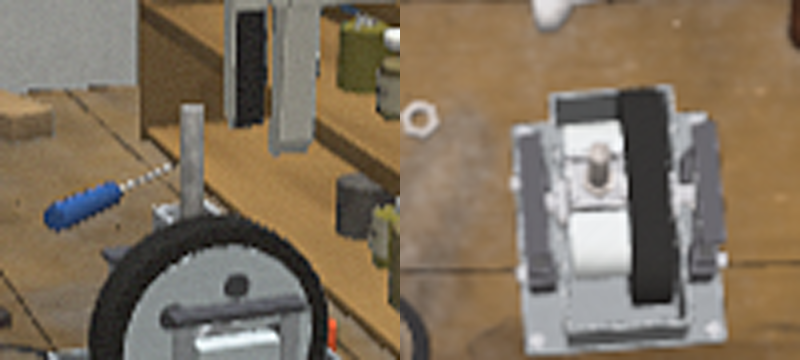

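The bolt stands upright in the pocket, with its tip at about (278,152) in the side view against a predicted (277.5,151). The pocket rim is still at rows 187 to 200.7, so I'm handing the job in.

```bash
python3 -c "
from bench import r
print(r.finish_job())"
```

```text
the job is handed in; nothing more can be done
None
```

I handed in the job at about 28 s: the pocket is at the top (within about 0.02 rad by the camera), the bolt stands upright, head down, in it, and the gripper is clear. `finish_job()` returned no verdict.

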